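# Open the spring vice to the marker and hold it for loading

### The job

Pull the snap-in stop key up out of the spring vice and put it in the smaller of the two open tins. Then draw the vice's slide out against its spring (the upright wooden post is there to pull on) until its pointer is level with the marker clip, and finish while still holding it there so that a colleague can load the jaws; leave the other things on the table where they are.

Things in the scene. Friction and masses are not known exactly. Their poses are not given: they have to be found in the camera images.
- vice: Wooden spring vice, fixed. Base 250 x 150 x 12 mm, from 140 mm to -x to 110 mm to +x of the origin, which lies on the table right below the handle post when shut; z up. The slide opens along the vice's -x. Fixed jaw at the +x end, 90 mm high; the slide's moving jaw (89 mm high) meets it. Slide plate: top 50 mm high, 45 mm to -x to 55 mm to +x when shut. Key socket 53 mm to -x.
- slide (a joint): Pull-out of the slide in m: 0 shut (where the spring draws it), growing as it is drawn along the vice's -x, end stop at 0.070, beyond the marker. The spring pulls back with about 5 N shut and 12 N at 60 mm; let go, it returns to 0. While the key is in, the slide cannot move more than about 3 mm.
- handle (a point): Middle of the free length of the upright wooden handle post on the slide: round, 18 mm diameter, free from 50 to 105 mm above the table, this point 80 mm above the table. Moves with the slide. The moving jaw's face is 55 mm behind the post's axis (+x of the vice).
- pointer (a point): Tip of the thin dark pointer (3 mm wide) on the -y side of the slide, 51 mm above the table; moves with the slide, same x in the vice's frame as the post's axis.
- mark (a point): Top centre of the marker clip: dark steel, 10 mm wide along the vice's x, 14 mm across, on the aluminium bar along the vice's -y side, 52 mm above the table. Fixed; axes parallel to the vice's. It stands 30 to 55 mm to -x of the pointer when the slide is shut: the slide must be drawn that far.
- key_center (a point): Centre of the stop key: dark steel, 83 mm tall, 50-100 g, upright in the vice's socket, axes as the vice's, 41.5 mm above its foot (53.5 above the table). Flat grip tab 26 mm (y) x 12 mm (x), from 16 mm below to 41.5 mm above this point; grip it above the slide's plate (50 mm high, 2 mm behind it). Snap-held by spring balls: some 8 to 14 N straight up frees it within 15 mm; clear after 25 mm.
- key: The same stop key; origin at the centre of its foot.
- tin_small: The smaller open rectangular brass-coloured tin, 125 x 100 mm (x, y), 28 mm high, 3 mm walls and floor, empty, fixed; origin under its centre on the table. It may be on either side of the vice.
- tin_large: The larger open tin, 180 x 130 mm, 36 mm high, with thread spools inside, fixed; not for the key.
- spool_a_c (a point): Bystander: thread spool, 36 mm diameter, 42 mm high, point at its centre.
- spool_b_c (a point): Bystander: thread spool, 36 mm diameter, 42 mm high, point at its centre.
- hoop_c (a point): Bystander: flat wooden embroidery hoop, 130 mm diameter, 12 mm high, point at its centre.
- pen_c (a point): Bystander: thick white pen lying along its x, 137 mm long, 15 mm thick, point near its centre.
- jar_c (a point): Bystander: glass jar, 60 mm diameter, 75 mm high, point at its centre.
- ruler_c (a point): Bystander: wooden ruler 300 mm along its y, 30 mm wide, 5 mm thick, point at its centre.
Things that resemble listed ones, but are neither listed nor needed, are in the scene too. Of the things shaped like the key, the dark steel one is meant.

How it is judged:
On the way, in this order (a step that is already met when the one before it is completed fails the run):
1. the stop key is pulled out of the vice (z of key in the frame of vice above 0.042 m), for 0.1 s.
2. the key lies let go in the smaller tin (x of key_center in the frame of tin_small between -0.063 and 0.063 m and y of key_center in the frame of tin_small between -0.05 and 0.05 m and z of key_center in the frame of tin_small below 0.055 m and contact force between each of the fingers, the arm and key below 0.1 N and linear speed of key below 0.03 m/s), for 0.2 s.
3. the slide is drawn out until the pointer is level with the marker clip, and kept there (x of pointer in the frame of mark between -0.005 and 0.005 m and velocity of joint slide between -0.01 and 0.01 m/s and contact force between any of the fingers, the arm and slide above 2 N), for 0.5 s.
At the end, for the whole second after the job is handed in: The robot still holds the slide (more than 2 N on it) at rest with the pointer within 5 mm of the marker clip's middle along the vice (within the clip's width), and the key lies at rest, let go, within the smaller tin (all of step 2 and all of step 3); the arm keeps its last pose, push and grip.
It fails at once if another thing on the table is moved more than 40 mm (distance of any of spool_a_c, spool_b_c, hoop_c, pen_c, jar_c, ruler_c from where it was at the start of the episode above 0.04 m).
It also fails if it takes over 51 s, if anything falls off the work surface, if the arm or the gripper's body presses on something with over 40 N, if the wrist force passes 120 N, or if a joint passes its speed limit or range.

### The arm

A 7-joint arm with a two-finger parallel gripper is mounted at the origin on the work surface. World frame = base frame: x ahead of the robot, y to its left, z up, the work surface at z = 0. Lengths are in m, angles in rad, forces in N, time in s.
With the tool pointing down it reaches from about 0.35 to 0.9 m from the base axis. Payload 19.9 kg.
Tool frame: the origin (TCP) lies between the finger pads; the fingertips stand 14 mm ahead of it and the grasp point (between the pads) lies 5 mm behind it (manip.tips_ahead is the distance from the TCP to the fingertips, in m); z points along the fingers, y is the direction in which the jaws open and shut (so a half turn about z gives the same grasp; the last joint's range is limited). The gripper opens to 85 mm and grips with 20 to 120 N. Pads are 22 mm wide; open, the fingers measure 114 mm over their backs; the gripper's body (76 mm by 85 mm) begins 54 mm behind the grasp point. The pads swing forward as they close: fully open they stand 13 mm farther back than shut.
Start: joints at [1.304, 0.417, -0.01, 1.614, 0.005, 1.111, -0.053], TCP at [0.139, -0.609, 0.245] pointing down, gripper open.
Joint ranges: [-2.81, 2.81], [-0.39, 2.02], [-1.27, 1.25], [0.06, 2.57], [-1.19, 4.33], [0.19, 2], [-2.82, 2.82]. Speed limits (rad/s): [1.89, 1.89, 2.39, 2.39, 3.01, 3.01, 3.01].

### API

Orientations are given as a 3x3 rotation matrix whose columns are the frame's x, y, z axes.
In Python, from plant import sensors, cams, workorder, manip gives the robot as it stands. The module is installed in compiled form; this text tells all that it offers.
- The arm moves only by the tool move_arm, never from a script. Its argument "commands" is a list that holds one entry, the list of rows, each a list of 7 numbers: the shift along the tool's x, y, z in mm, then the turn, a rotation vector about the tool's x, y, z in rad, then the opening in per cent of the stroke, from 0 (shut) to 100 (fully open). A call has 1 to 12 rows; each row shifts and turns the pose as measured when the row begins, along the tool's axes as they then stand; what a row does not reach is not made up. A row lasts 1/8 s, in which the tool goes at most 62.5 mm and 10.7 degrees, less where a joint would pass 70% of its speed; a pose out of reach is approached as far as the arm can. A call with a gripper value outside its range is refused whole. The fingers move at their own pace and stop on an object; the grip force is fixed at half the most. Time passes only in rows, so rows that do not move let the fingers close. It gives the time, the measured TCP pose, the force and the opening at its end, in the units of the state.
- sensors.get_obs(): the state, without advancing time (a new reading comes with each control period).
- cams.get_image(name): name is "scene" or "top"; returns the picture (420x560x3 uint8, red, green, blue); there is no depth.
- cams.camera_info(name): a dict with "fx", "fy", "cx", "cy" (pixels), "world_to_cam" (4x4, takes a point from world to camera coordinates). Camera axes: x right, y down, z forward; pixel columns grow to the right and rows downward; lengths in m; the calibration is good to about 2 mm. A picture is of the moment at which its call begins. camera_info takes no time and is no camera call.
- workorder.finish_job(): hands the job in, once; it reports no verdict.
The state is a dict: "time_s": time; "joint_pos": joint angles; "dq": joint speeds; "tau": joint torques, N m; "position": TCP position; "tool_rot": TCP orientation; "ft_force": force on the tool from outside, world axes, zero at the start; "moment": the same for the moment, N m; "opening": opening from 0.0 (shut) to 1.0 (fully open).
Only numpy, scipy, OpenCV 4.12 (cv2) and the standard library are available. Lean on these libraries where they do the work, as an engineer would, in place of code of your own. Each camera call takes 0.05 s, during which the arm holds its last target.

## Working session

There is one attempt and no reset: what is moved stays moved. The work goes in short steps, Python scripts to look and compute and a tool call to move; the robot and the scene stay as the last step left them, time stands still between calls to the robot, and variables do not carry over. Pictures are saved under pics/ and viewed, and the job is handed in when it is done.

Besides the shell and the picture viewer there is one more tool, called after "Call:" as name(argument=value, ...) on one line, values as JSON. move_arm: Moves the arm, as the interface text tells. Its arguments: {"type":"object","properties":{"commands":{"type":"array","items":{"type":"array","items":{"type":"array","items":{"type":"number"}}}}},"required":["commands"]}

```bash
mkdir -p pics; python3 - <<'E'
from plant import sensors,cams,manip
import cv2
o=sensors.get_obs()
for k in o: print(k,o[k])
print(manip.tips_ahead)
for n in("scene","top"):
    im=cams.get_image(n); cv2.imwrite(f"pics/{n}0.png",im[:,:,::-1]); 
    cv2.imwrite(f"pics/{n}0b.png",cv2.resize(im[:,:,::-1],(800,600),interpolation=cv2.INTER_CUBIC))
    print(cams.camera_info(n))
E
```

```text
time_s 0.0
joint_pos [ 1.30451297  0.4180023  -0.01031958  1.61418152  0.00468644  1.11066486
 -0.05303452]
dq [-0.0003852   0.00133546 -0.00013809  0.00016182 -0.00195739  0.00044116
 -0.00101636]
tau [ 1.18163356e-03 -8.64453578e+01  6.79256134e-01 -4.34904456e+01
  1.91512064e-02  7.49423431e-03  2.49167709e-05]
position [ 0.13924076 -0.60895723  0.2446394 ]
tool_rot [[ 9.74846222e-01  2.22878272e-01 -3.44985774e-04]
 [ 2.22878528e-01 -9.74845507e-01  1.18264892e-03]
 [-7.27210833e-05 -1.22979076e-03 -9.99999241e-01]]
ft_force [ 0.3471655   0.46776716 -0.09667259]
moment [ 0.0500006  -0.00400855  0.01339565]
opening 1.0014137132012362
0.014
{'fx': 497.69962395987466, 'fy': 497.69962395987466, 'cx': 280.44366765560267, 'cy': 209.80321400642188, 'world_to_cam': array([[ 0.57999828,  0.81445982, -0.01603772, -0.35193147],
       [ 0.4408991 , -0.33040876, -0.83452863, -0.18333464],
       [-0.68498904,  0.47695415, -0.55073111,  1.6672546 ],
       [ 0.        ,  0.        ,  0.        ,  1.        ]])}
{'fx': 430.3000517810482, 'fy': 430.3000517810482, 'cx': 271.2329120683084, 'cy': 204.88601470211754, 'world_to_cam': array([[-2.00420234e-02, -9.99549385e-01,  2.23460334e-02,
         1.05197620e-03],
       [-9.98219671e-01,  1.87495348e-02, -5.66210593e-02,
         5.73527865e-01],
       [ 5.61765672e-02, -2.34410507e-02, -9.98145636e-01,
         1.28420309e+00],
       [ 0.00000000e+00,  0.00000000e+00,  0.00000000e+00,
         1.00000000e+00]])}
```

View pics/scene0b.png

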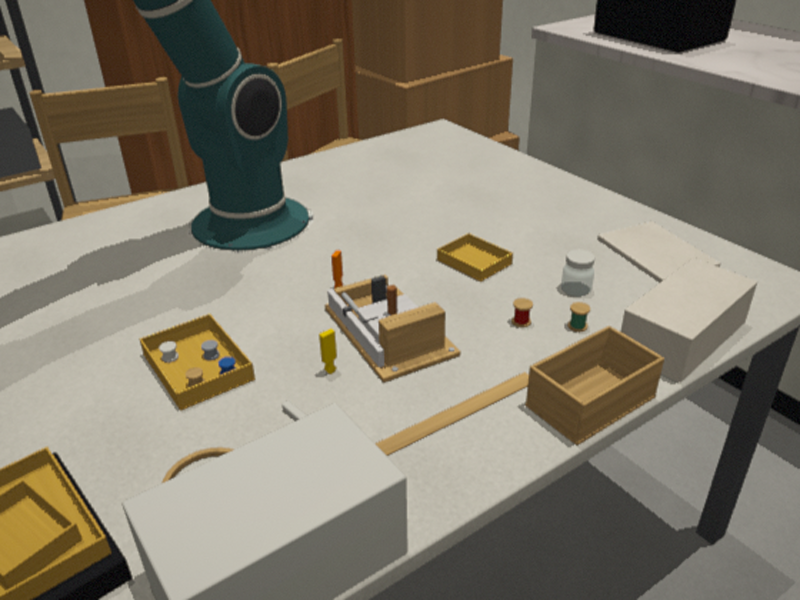

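View pics/top0b.png

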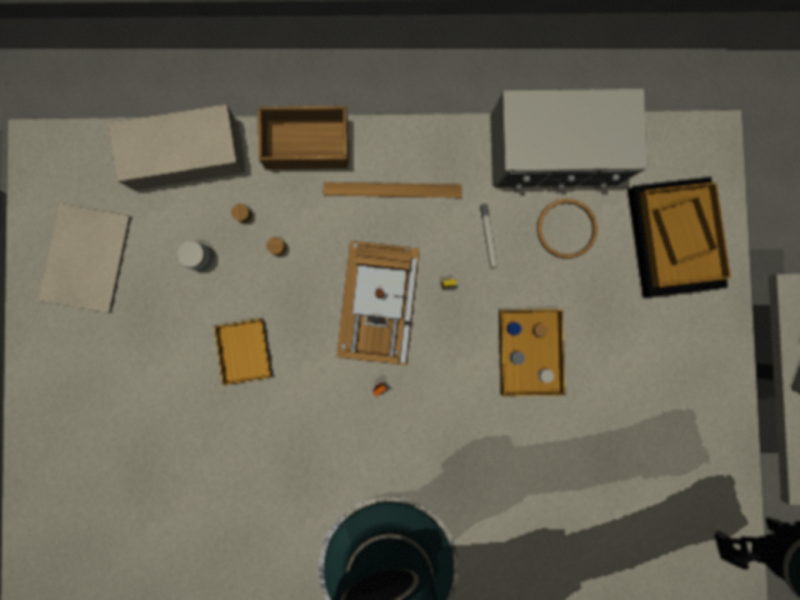

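The vice is in the middle with its opening direction toward the robot. The small tin is at top image (244,351) of 800x600, left of the vice, and the large tin with spools is on the right. I'll enlarge the views.

```bash
python3 - <<'E'
import cv2
a=cv2.imread("pics/top0.png")[160:265,225:325]
cv2.imwrite("pics/c1.png",cv2.resize(a,None,fx=5.7,fy=5.7,interpolation=cv2.INTER_CUBIC))
a=cv2.imread("pics/scene0.png")[165:270,215:335]
cv2.imwrite("pics/c2.png",cv2.resize(a,None,fx=5.7,fy=5.7,interpolation=cv2.INTER_CUBIC))
a=cv2.imread("pics/top0.png")[215:275,140:200]
cv2.imwrite("pics/c3.png",cv2.resize(a,None,fx=8,fy=8,interpolation=cv2.INTER_CUBIC))
E
```

```text
(no output)
```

View pics/c1.png

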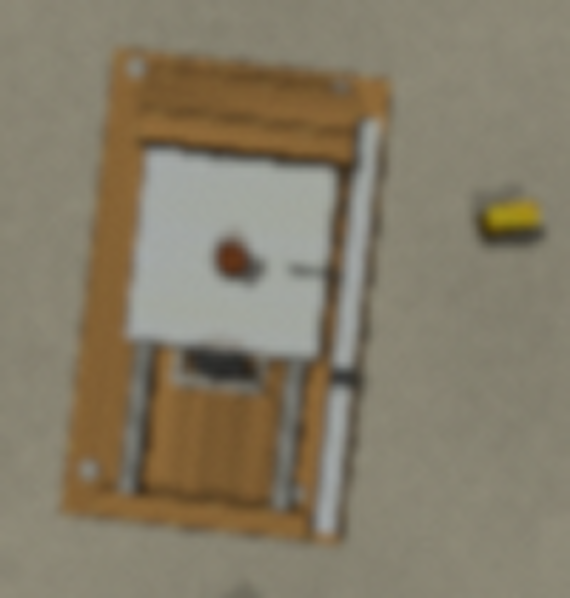

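View pics/c2.png

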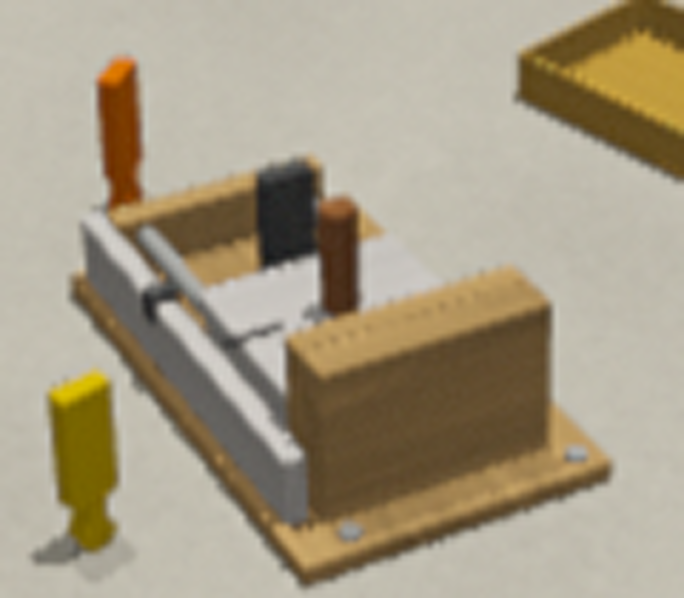

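View pics/c3.png

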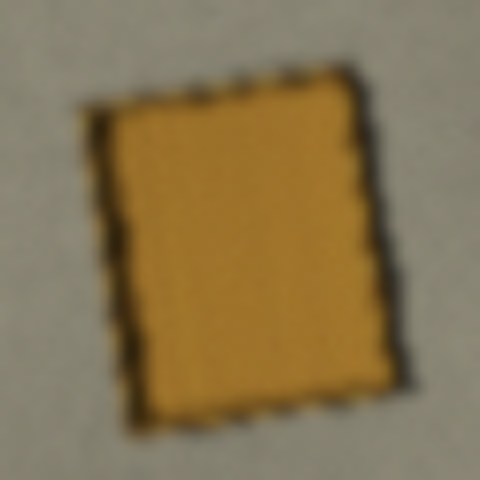

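```bash
cat > h.py <<'E'
import numpy as np
from plant import cams
def proj(n,p):
    i=cams.camera_info(n); q=i["world_to_cam"][:3,:3]@np.asarray(p)+i["world_to_cam"][:3,3]
    return np.array([i["fx"]*q[0]/q[2]+i["cx"],i["fy"]*q[1]/q[2]+i["cy"]])
def ray(n,uv,z):
    i=cams.camera_info(n);R=i["world_to_cam"][:3,:3];t=i["world_to_cam"][:3,3]
    c=-R.T@t; d=R.T@np.array([(uv[0]-i["cx"])/i["fx"],(uv[1]-i["cy"])/i["fy"],1]); return c+d*(z-c[2])/d[2]
def cr(xy,s,off): return (np.array(xy)+.5)/s-.5+np.array(off)
E
python3 - <<'E'
from h import *
from scipy.optimize import least_squares
T=lambda x:cr(x,5.7,(225,160)); S=lambda x:cr(x,5.7,(215,165)); U=lambda x:cr(x,8,(140,215))
obs=[("top",T(p),l) for p,l in [((115,50),(.11,.075,.012)),((390,78),(.11,-.075,.012)),((340,540),(-.14,-.075,.012)),((62,515),(-.14,.075,.012)),((232,257),(0,0,.105)),((220,365),(-.053,0,.095))]]
obs+=[("scene",S(p),l) for p,l in [((303,572),(.11,-.075,.012)),((610,463),(.11,.075,.012)),((72,280),(-.14,-.075,.012)),((337,203),(0,0,.105)),((287,168),(-.053,0,.095))]]
def W(x,l): c,s=np.cos(x[2]),np.sin(x[2]); return np.array([x[0]+c*l[0]-s*l[1],x[1]+s*l[0]+c*l[1],l[2]])
f=lambda x:np.concatenate([proj(n,W(x,l))-p for n,p,l in obs])
r=least_squares(f,[.57,0,0],loss='soft_l1'); x=r.x; print("vice",x); print(f(x).reshape(-1,2).round(1))
for nm,n,p,z in [("post","top",T((232,257)),.105),("post","scene",S((337,203)),.105),("key","top",T((220,365)),.095),("key","scene",S((287,168)),.095),("mark","top",T((345,377)),.052),("mark","scene",S((160,296)),.052),("ptr","top",T((335,272)),.051),("ptr","scene",S((233,340)),.051)]:
    w=ray(n,p,z); c,s=np.cos(x[2]),np.sin(x[2]); d=w[:2]-x[:2]
    print(nm,n,w.round(4),"vice",(c*d[0]+s*d[1]).round(4),(-s*d[0]+c*d[1]).round(4))
C=[ray("top",U(p),.028) for p in ((85,105),(350,68),(412,385),(135,432))]
print(np.round(C,4),np.mean(C,0))
print(np.degrees(np.arctan2(*(C[0]-C[3])[1::-1])))
E
```

```text
vice [ 0.56965438  0.00866606 -0.13145657]
[[-0.2 -0.7]
 [ 0.5  0. ]
 [ 0.3  0.9]
 [-0.4 -0.2]
 [ 0.  -0.1]
 [-0.  -0.3]
 [ 0.1 -0.4]
 [ 0.8 -0.3]
 [-0.8 -1. ]
 [ 0.2  0.4]
 [-0.5  0.1]]
post top [0.5694 0.0087 0.105 ] vice -0.0003 0.0
post scene [0.568  0.0094 0.105 ] vice -0.0018 0.0005
key top [0.5163 0.0156 0.095 ] vice -0.0538 -0.0001
key scene [0.5174 0.017  0.095 ] vice -0.0529 0.0014
mark top [ 0.5094 -0.0487  0.052 ] vice -0.0522 -0.0648
mark scene [ 0.5146 -0.051   0.052 ] vice -0.0467 -0.0663
ptr top [ 0.5637 -0.0448  0.051 ] vice 0.0011 -0.0538
ptr scene [ 0.5615 -0.0428  0.051 ] vice -0.0014 -0.0521
[[0.5118 0.3507 0.028 ]
 [0.5236 0.2528 0.028 ]
 [0.4059 0.2309 0.028 ]
 [0.3909 0.3329 0.028 ]] [0.45803033 0.29184486 0.028     ]
8.390171743559629
```

```bash
cat >> h.py <<'E'
from plant import sensors
from scipy.spatial.transform import Rotation as Ro
V=np.array([0.5697,0.0087]);YAW=-0.1315
def down(yaw,tilt=0): # tool x along yaw, z down, then tilt about tool y
    return Ro.from_euler('z',yaw)*Ro.from_euler('x',np.pi)*Ro.from_euler('y',tilt)
def go(p,R=None):
    o=sensors.get_obs(); R0=Ro.from_matrix(o["tool_rot"])
    print("t",round(o["time_s"],2),"pos",o["position"].round(4),"F",o["ft_force"].round(1),"op",round(o["opening"],3))
    print("shift mm",(R0.inv().apply(np.array(p)-o["position"])*1000).round(1))
    if R is not None: print("rotvec",(R0.inv()*R).as_rotvec().round(4))
E
python3 - <<'E'
from h import *
go([.517,.0155,.19],down(YAW))
E
```

```text
t 0.1 pos [ 0.1392 -0.609   0.2447] F [ 0.2 -0.   0. ] op 1.003
shift mm [ 507.5 -524.5   55.2]
rotvec [-1.100e-03  3.000e-04  3.563e-01]
```

Call:
move_arm(commands=[[[42,-44,0,0,0,0,80],[42,-44,0,0,0,0,80],[42,-44,0,0,0,0,80],[42,-44,0,0,0,0,80],[42,-44,0,0,0,0,80],[42,-44,0,0,0,0,80],[42,-44,0,0,0,0,80],[42,-44,0,0,0,0,80],[42,-44,0,0,0,0,80],[42,-44,0,0,0,0,80],[42,-44,0,0,0,0,80],[42,-44,0,0,0,0,80]]])

```text
time_s: 1.6
position: [0.52, 0.033, 0.2435]
tool_rot: [[0.977, 0.215, -0.001], [0.215, -0.977, 0.0], [-0.001, -0.001, -1.0]]
ft_force: [1.8, -1.1, 0.0]
opening: 0.801
```

```bash
python3 - <<'E'
from h import *
go([.517,.0155,.19],down(YAW))
E
```

```text
t 1.6 pos [0.52   0.033  0.2435] F [ 1.8 -1.1  0. ] op 0.801
shift mm [-6.6 16.5 53.5]
rotvec [-0.0005  0.0011  0.3484]
```

Call:
move_arm(commands=[[[0,0,0,0,0,0.174,70],[0,0,0,0,0,0.174,70],[0,0,0,0,0,0,70]]])

```text
time_s: 1.98
position: [0.5208, 0.0383, 0.2423]
tool_rot: [[0.991, -0.131, -0.003], [-0.131, -0.991, 0.003], [-0.003, -0.002, -1.0]]
ft_force: [0.6, 0.5, -0.2]
opening: 0.701
```

```bash
python3 - <<'E'
from h import *
go([.517,.0155,.13],down(YAW))
E
```

```text
t 1.98 pos [0.5208 0.0383 0.2423] F [ 0.6  0.5 -0.2] op 0.701
shift mm [ -0.4  23.4 112.2]
rotvec [-0.0023  0.0032 -0.0002]
```

Call:
move_arm(commands=[[[0,12,40,0,0,0,70],[0,11,40,0,0,0,70],[0,0,32,-0.002,0.003,0,70],[0,0,0,0,0,0,70]]])

```text
time_s: 2.48
position: [0.5174, 0.0142, 0.1279]
tool_rot: [[0.993, -0.114, 0.001], [-0.114, -0.993, 0.0], [0.001, -0.0, -1.0]]
ft_force: [0.5, 0.2, 0.4]
opening: 0.699
```

```bash
python3 - <<'E'
from h import *
import cv2
go([.517,.0155,.07],down(YAW))
a=cams.get_image("scene")[145:270,205:345,::-1]
cv2.imwrite("pics/d1.png",cv2.resize(a,None,fx=4.7,fy=4.7,interpolation=cv2.INTER_CUBIC))
E
```

```text
t 2.48 pos [0.5174 0.0142 0.1279] F [0.5 0.2 0.4] op 0.699
shift mm [-0.6 -1.2 57.9]
rotvec [-0.0002 -0.0009  0.0173]
```

View pics/d1.png

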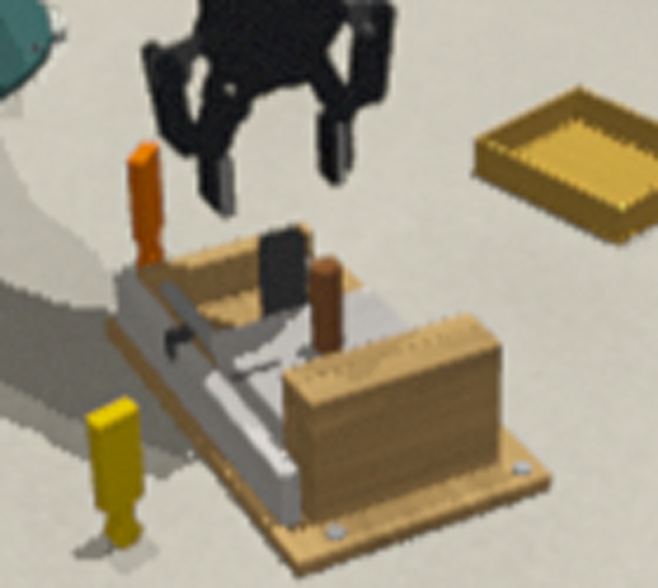

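The open fingers straddle the dark key at (285,268), so I'm descending.

Call:
move_arm(commands=[[[0,-1,30,0,0,0.017,70],[0,0,27,0,0,0,70],[0,0,0,0,0,0,70]]])

```text
time_s: 2.9
position: [0.5218, 0.0151, 0.0762]
tool_rot: [[0.992, -0.127, 0.01], [-0.127, -0.992, -0.0], [0.01, -0.001, -1.0]]
ft_force: [-0.3, -0.3, -0.0]
opening: 0.699
```

```bash
python3 - <<'E'
from h import *
go([.517,.0155,.07],down(YAW))
E
```

```text
t 2.9 pos [0.5218 0.0151 0.0762] F [-0.3 -0.3 -0. ] op 0.699
shift mm [-4.9  0.2  6.1]
rotvec [-0.0011 -0.0097  0.0041]
```

Call:
move_arm(commands=[[[-5,0,6,0,-0.01,0.004,70],[0,0,0,0,0,0,70]]])

```text
time_s: 3.15
position: [0.518, 0.0158, 0.0727]
tool_rot: [[0.991, -0.13, 0.003], [-0.13, -0.991, 0.001], [0.002, -0.001, -1.0]]
ft_force: [-0.3, 0.4, -0.0]
opening: 0.702
```

```bash
python3 - <<'E'
from h import *
go([.517,.0155,.07],down(YAW))
E
```

```text
t 3.15 pos [0.518  0.0158 0.0727] F [-0.3  0.4 -0. ] op 0.702
shift mm [-1.   0.4  2.7]
rotvec [-0.0014 -0.0025  0.0009]
```

Call:
move_arm(commands=[[[0,0,0,0,0,0,10],[0,0,0,0,0,0,10],[0,0,0,0,0,0,10],[0,0,0,0,0,0,10],[0,0,0,0,0,0,10],[0,0,0,0,0,0,10]]])

```text
time_s: 3.9
position: [0.5188, 0.0158, 0.0742]
tool_rot: [[0.992, -0.13, 0.005], [-0.13, -0.992, 0.001], [0.004, -0.001, -1.0]]
ft_force: [0.8, -0.1, -0.7]
opening: 0.296
```

```bash
python3 - <<'E'
from h import *
go([.517,.0155,.115],down(YAW))
E
```

```text
t 3.9 pos [0.5188 0.0158 0.0742] F [ 0.8 -0.1 -0.7] op 0.296
shift mm [ -1.6   0.4 -40.8]
rotvec [-0.0015 -0.0045  0.0012]
```

Call:
move_arm(commands=[[[0,0,-8,0,0,0,10],[0,0,-10,0,0,0,10],[0,0,-12,0,0,0,10],[0,0,-15,0,0,0,10],[0,0,-20,0,0,0,10],[0,0,-30,0,0,0,10],[0,0,-30,0,0,0,10],[0,0,0,0,0,0,10]]])

```text
time_s: 4.9
position: [0.5186, 0.0161, 0.2096]
tool_rot: [[0.992, -0.129, 0.008], [-0.129, -0.992, 0.001], [0.008, -0.002, -1.0]]
ft_force: [0.0, -0.6, -0.8]
opening: 0.29
```

```bash
python3 - <<'E'
from h import *
import cv2
go([.417,.286,.2],down(np.radians(8.4)))
a=cams.get_image("scene")[105:270,180:380,::-1]
cv2.imwrite("pics/d2.png",cv2.resize(a,None,fx=3.5,fy=3.5,interpolation=cv2.INTER_CUBIC))
E
```

```text
t 4.9 pos [0.5186 0.0161 0.2096] F [ 0.  -0.6 -0.8] op 0.29
shift mm [-135.7 -254.5    8.9]
rotvec [-0.0007 -0.0083 -0.2762]
```

View pics/d2.png

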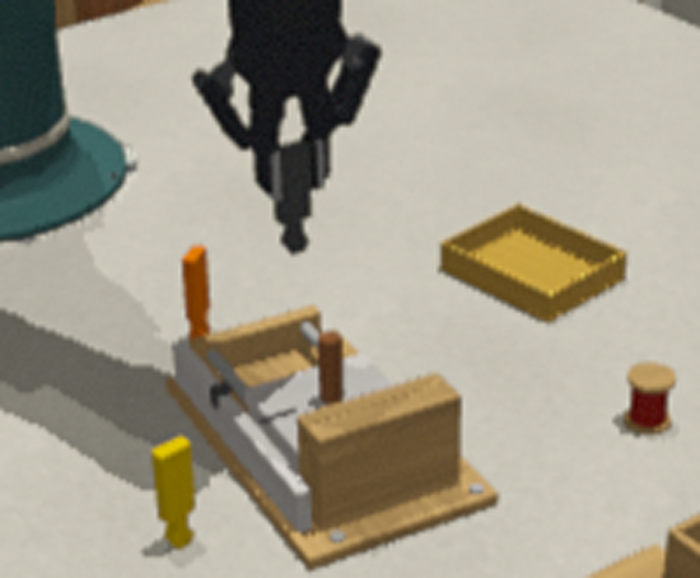

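The key is out and held; its foot hangs at (293,243) and the socket is empty. I'm carrying it to the tin at 0.2 m height, yawing on the way.

```bash
python3 - <<'E'
from h import *
go([.456,.2915,.19],down(np.radians(8.4)))
E
```

```text
t 4.95 pos [0.5181 0.0161 0.2084] F [-1.4 -0.5  0.2] op 0.289
shift mm [ -97.3 -265.1   18.2]
rotvec [-0.0007 -0.0067 -0.2761]
```

Call:
move_arm(commands=[[[-14,-38,0,0,0,0,10],[-14,-38,0,0,0,0,10],[-14,-38,0,0,0,0,10],[-14,-38,0,0,0,0,10],[-14,-38,0,0,0,0,10],[-14,-38,0,0,0,0,10],[-14,-38,0,0,0,0,10],[0,0,0,0,0,-0.14,10],[0,0,0,0,0,-0.13,10],[0,0,0,0,0,0,10]]])

```text
time_s: 6.2
position: [0.4496, 0.3, 0.2041]
tool_rot: [[0.989, 0.146, -0.001], [0.146, -0.989, -0.002], [-0.001, 0.002, -1.0]]
ft_force: [0.2, -0.6, -0.4]
opening: 0.292
```

```bash
python3 - <<'E'
from h import *
go([.456,.2915,.19],down(np.radians(8.4),.785))
E
```

```text
t 6.2 pos [0.4496 0.3    0.2041] F [ 0.2 -0.6 -0.4] op 0.292
shift mm [ 5.1  9.3 14.1]
rotvec [1.900e-03 7.864e-01 3.000e-04]
```

Call:
move_arm(commands=[[[0,0,0,0,0.15,0,10],[0,0,0,0,0.15,0,10],[0,0,0,0,0.15,0,10],[0,0,0,0,0.15,0,10],[0,0,0,0,0.15,0,10],[0,0,0,0,0,0,10]]])

```text
time_s: 6.95
position: [0.4478, 0.2966, 0.1804]
tool_rot: [[0.889, 0.132, 0.438], [0.126, -0.991, 0.044], [0.44, 0.016, -0.898]]
ft_force: [-0.1, 0.4, -0.4]
opening: 0.297
```

```bash
python3 - <<'E'
from h import *
go([.456,.2915,.10],down(np.radians(8.4),.785))
print(sensors.get_obs()["joint_pos"].round(2))
E
```

```text
t 6.95 pos [0.4478 0.2966 0.1804] F [-0.1  0.4 -0.4] op 0.297
shift mm [-28.7   4.9  75.6]
rotvec [ 0.0208  0.3294 -0.0022]
[-0.65  0.2  -0.16  2.17  0.69  0.52 -2.8 ]
```

Joint 7 is close to its limit in this orientation. I'll undo the tilt, yaw to the radial direction (about 32°), then tilt in that plane.

Call:
move_arm(commands=[[[0,0,0,-0.005,-0.15,0,10],[0,0,0,-0.005,-0.15,0,10],[0,0,0,-0.005,-0.13,0,10],[0,0,0,0,0,0,10]]])

```text
time_s: 7.45
position: [0.4476, 0.2968, 0.1823]
tool_rot: [[0.992, 0.121, 0.029], [0.122, -0.992, -0.021], [0.026, 0.024, -0.999]]
ft_force: [-0.4, 0.3, -0.4]
opening: 0.293
```

```bash
python3 - <<'E'
from h import *
go([.456,.2915,.2],down(.567))
print(sensors.get_obs()["joint_pos"].round(2))
E
```

```text
t 7.45 pos [0.4476 0.2968 0.1823] F [-0.4  0.3 -0.4] op 0.293
shift mm [  8.2   6.7 -17.3]
rotvec [ 0.0297 -0.02   -0.445 ]
[-0.43  0.34 -0.28  1.9   0.16  0.91 -2.24]
```

Call:
move_arm(commands=[[[8,6,-17,0.01,-0.007,-0.15,10],[0,0,0,0.01,-0.007,-0.15,10],[0,0,0,0.01,-0.007,-0.15,10],[0,0,0,0,0,0,10]]])

```text
time_s: 7.95
position: [0.4553, 0.2908, 0.2007]
tool_rot: [[0.838, 0.546, 0.005], [0.546, -0.838, 0.002], [0.006, 0.001, -1.0]]
ft_force: [-0.5, -0.7, 0.0]
opening: 0.292
```

```bash
python3 - <<'E'
from h import *
go([.456,.2915,.2],down(.567))
print(sensors.get_obs()["joint_pos"].round(2))
E
```

```text
t 7.95 pos [0.4553 0.2908 0.2007] F [-0.5 -0.7  0. ] op 0.292
shift mm [ 1.  -0.2  0.7]
rotvec [ 0.0012 -0.0056  0.0101]
[-0.32  0.34 -0.37  1.86  0.15  0.96 -1.75]
```

Call:
move_arm(commands=[[[0,0,0,0,0.15,0,10],[0,0,0,0,0.15,0,10],[0,0,0,0,0.15,0,10],[0,0,0,0,0,0,10]]])

```text
time_s: 8.45
position: [0.4535, 0.2908, 0.2013]
tool_rot: [[0.755, 0.532, 0.383], [0.471, -0.847, 0.246], [0.456, -0.005, -0.89]]
ft_force: [-0.2, 0.4, -0.9]
opening: 0.295
```

```bash
python3 - <<'E'
from h import *
go([.456,.291,.2],down(.567,.785))
print(sensors.get_obs()["joint_pos"].round(2))
E
```

```text
t 8.45 pos [0.4535 0.2908 0.2013] F [-0.2  0.4 -0.9] op 0.295
shift mm [1.4 1.2 2.2]
rotvec [-0.0005  0.3119 -0.0081]
[-0.32  0.14 -0.34  2.2   0.25  0.35 -1.88]
```

Tilting this way runs joint 6 to its lower limit, so I'll tilt the other way, foot toward the base.

Call:
move_arm(commands=[[[0,0,0,0,-0.15,0,10],[0,0,0,0,-0.15,0,10],[0,0,0,0,-0.15,0,10],[0,0,0,0,-0.15,0,10],[0,0,0,0,-0.15,0,10],[0,0,0,0,-0.15,0,10],[0,0,0,0,-0.15,0,10],[0,0,0,0,-0.15,0,10],[0,0,0,0,0,0,10]]])

```text
time_s: 9.57
position: [0.4534, 0.2933, 0.2072]
tool_rot: [[0.612, 0.513, -0.603], [0.367, -0.859, -0.358], [-0.701, -0.002, -0.713]]
ft_force: [-0.3, 0.2, 0.7]
opening: 0.292
```

```bash
python3 - <<'E'
from h import *
go([.460,.293,.1],down(.567,-.785))
print(sensors.get_obs()["joint_pos"].round(2))
E
```

```text
t 9.57 pos [0.4534 0.2933 0.2072] F [-0.3  0.2  0.7] op 0.292
shift mm [79.1  3.9 72.5]
rotvec [-0.022  -0.0083 -0.0188]
[-0.41  0.77 -0.33  1.35  0.09  1.82 -1.78]
```

Call:
move_arm(commands=[[[26,1,24,-0.007,0,-0.006,10],[26,1,24,-0.007,0,-0.006,10],[26,1,24,-0.007,0,-0.006,10],[0,0,0,0,0,0,10]]])

```text
time_s: 10.07
position: [0.4612, 0.2954, 0.1024]
tool_rot: [[0.613, 0.532, -0.584], [0.383, -0.847, -0.37], [-0.692, 0.003, -0.722]]
ft_force: [-1.1, 0.6, 0.7]
opening: 0.288
```

```bash
python3 - <<'E'
from h import *
import cv2
go([.460,.293,.06],down(.567,-.785))
print(sensors.get_obs()["joint_pos"].round(2))
for n in ("scene","top"):
  i=cams.get_image(n); p=proj(n,[.46,.29,.03]).astype(int); a=i[p[1]-75:p[1]+55,p[0]-80:p[0]+80,::-1]
  cv2.imwrite(f"pics/d3{n}.png",cv2.resize(a,None,fx=4,fy=4,interpolation=cv2.INTER_CUBIC))
E
```

```text
t 10.07 pos [0.4612 0.2954 0.1024] F [-1.1  0.6  0.7] op 0.288
shift mm [27.7  1.3 32.2]
rotvec [-0.0019 -0.0211 -0.0063]
[-0.42  0.9  -0.31  1.37  0.14  1.67 -1.77]
```

View pics/d3scene.png

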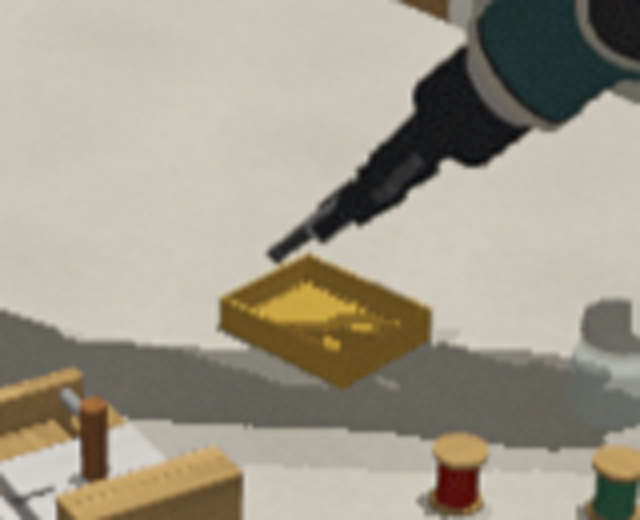

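View pics/d3top.png

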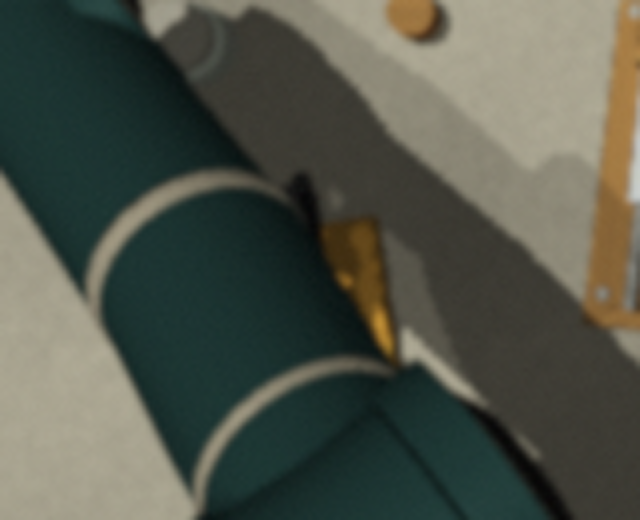

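Call:
move_arm(commands=[[[14,1,16,0,-0.02,0,10],[14,0,14,0,0,0,10],[0,0,0,0,0,0,10]]])

```text
time_s: 10.55
position: [0.4634, 0.2956, 0.065]
tool_rot: [[0.606, 0.531, -0.592], [0.377, -0.847, -0.374], [-0.7, 0.003, -0.714]]
ft_force: [0.4, 0.1, -1.0]
opening: 0.291
```

```bash
python3 - <<'E'
from h import *
import cv2
go([.460,.293,.055],down(.567,-.785))
for n in ("scene",):
  i=cams.get_image(n); p=proj(n,[.46,.29,.03]).astype(int); a=i[p[1]-65:p[1]+45,p[0]-60:p[0]+60,::-1]
  cv2.imwrite(f"pics/d4{n}.png",cv2.resize(a,None,fx=5,fy=5,interpolation=cv2.INTER_CUBIC))
E
```

```text
t 10.55 pos [0.4634 0.2956 0.065 ] F [ 0.4  0.1 -1. ] op 0.291
shift mm [ 4.   0.3 10.1]
rotvec [-0.0029 -0.0094 -0.0073]
```

View pics/d4scene.png

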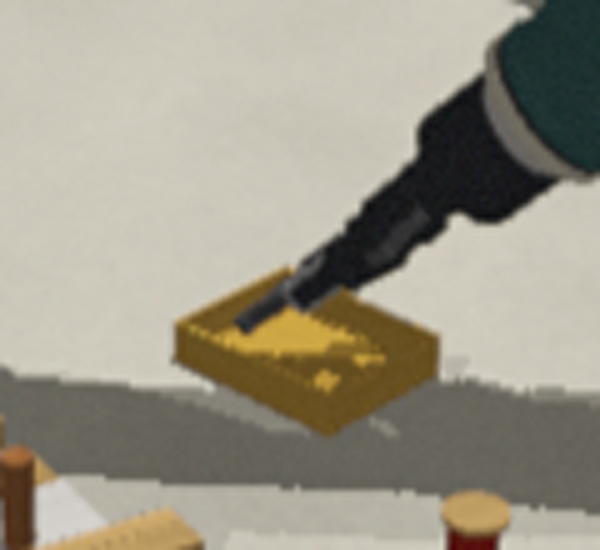

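Call:
move_arm(commands=[[[2,0,8,0,0,0,10],[0,0,0,0,0,0,10],[0,0,0,0,0,0,36],[0,0,0,0,0,0,42],[0,0,0,0,0,0,60],[0,0,0,0,0,0,60],[0,0,0,0,0,0,60]]])

```text
time_s: 11.48
position: [0.4605, 0.2939, 0.0598]
tool_rot: [[0.608, 0.531, -0.59], [0.379, -0.847, -0.372], [-0.698, 0.003, -0.716]]
ft_force: [0.3, -0.5, -0.5]
opening: 0.599
```

```bash
python3 - <<'E'
from h import *
import cv2
go([.460,.293,.15],down(.567,-.785))
for n in ("scene",):
  i=cams.get_image(n); p=proj(n,[.46,.29,.03]).astype(int); a=i[p[1]-65:p[1]+45,p[0]-60:p[0]+60,::-1]
  cv2.imwrite(f"pics/d5{n}.png",cv2.resize(a,None,fx=5,fy=5,interpolation=cv2.INTER_CUBIC))
E
```

```text
t 11.47 pos [0.4605 0.2939 0.0598] F [ 0.3 -0.5 -0.5] op 0.599
shift mm [-63.6   0.8 -64. ]
rotvec [-0.003  -0.0125 -0.0073]
```

View pics/d5scene.png

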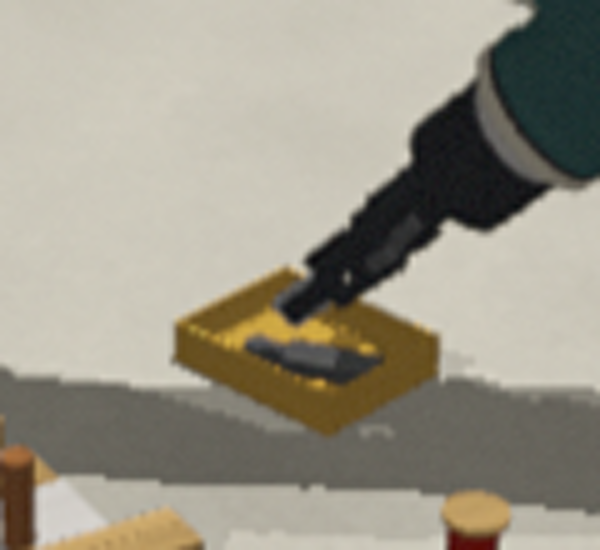

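The key lies flat inside the small tin, foot at (255,343) and tab end at (375,360), well within the walls. I'm retreating straight up.

Call:
move_arm(commands=[[[-18,0,-18,0,0,0,60],[-28,0,-29,0,0,0,60],[-28,0,-29,0,0,0,60],[-28,0,-29,0,0,0,60],[0,0,0,0,0.15,0,60],[0,0,0,0,0.15,0,60],[0,0,0,0,0.15,0,60],[0,0,0,0,0.15,0,60],[0,0,0,0,0.15,0,60],[0,0,0,0,0,0,60]]])

```text
time_s: 12.78
position: [0.4601, 0.2954, 0.2276]
tool_rot: [[0.847, 0.532, 0.014], [0.532, -0.847, 0.003], [0.013, 0.005, -1.0]]
ft_force: [0.2, -0.3, -0.3]
opening: 0.599
```

```bash
python3 - <<'E'
from h import *
import cv2
go([.5697,.0087,.2],down(YAW))
print(sensors.get_obs()["joint_pos"].round(2))
E
```

```text
t 12.78 pos [0.4601 0.2954 0.2276] F [ 0.2 -0.3 -0.3] op 0.599
shift mm [-60.1 301.   28.3]
rotvec [ 4.000e-04 -1.440e-02  6.921e-01]
[-0.31  0.31 -0.38  1.83  0.14  1.01 -1.76]
```

Call:
move_arm(commands=[[[-10,50,0,0,-0.007,0,60],[-10,50,0,0,-0.007,0,60],[-10,50,0,0,0,0,60],[-10,50,0,0,0,0,60],[-10,50,0,0,0,0,60],[-10,40,0,0,0,0,60],[0,0,0,0,0,0.17,60],[0,0,0,0,0,0.17,60],[0,0,0,0,0,0.17,60],[0,0,0,0,0,0.17,60],[0,0,0,0,0,0,60]]])

```text
time_s: 14.15
position: [0.5692, 0.0104, 0.2396]
tool_rot: [[0.99, -0.137, -0.015], [-0.137, -0.991, -0.006], [-0.014, 0.008, -1.0]]
ft_force: [0.2, 0.1, 0.4]
opening: 0.599
```

```bash
python3 - <<'E'
from h import *
import cv2
go([.5697,.0087,.14],down(YAW))
print(sensors.get_obs()["joint_pos"].round(2))
E
```

```text
t 14.15 pos [0.5692 0.0104 0.2396] F [0.2 0.1 0.4] op 0.599
shift mm [ 2.1  0.8 99.6]
rotvec [ 0.0081  0.0139 -0.006 ]
[ 0.01  0.33 -0.11  1.75  0.05  1.08 -1.82]
```

Call:
move_arm(commands=[[[1,1,34,0.008,0.014,-0.006,60],[0,0,33,0,0,0,60],[0,0,33,0,0,0,60],[0,0,0,0,0,0,60]]])

```text
time_s: 14.65
position: [0.571, 0.0099, 0.1395]
tool_rot: [[0.994, -0.112, -0.002], [-0.112, -0.994, 0.001], [-0.002, -0.0, -1.0]]
ft_force: [0.2, -0.0, 1.2]
opening: 0.598
```

```bash
python3 - <<'E'
from h import *
import cv2
go([.5697,.0087,.077],down(YAW))
E
```

```text
t 14.65 pos [0.571  0.0099 0.1395] F [ 0.2 -0.   1.2] op 0.598
shift mm [-1.   1.4 62.5]
rotvec [-0.0004  0.0016  0.0196]
```

Call:
move_arm(commands=[[[-1,1,20,0,0,0.019,60],[-1,0,20,0,0,0,60],[0,0,20,0,0,0,60],[0,0,0,0,0,0,60]]])

```text
time_s: 15.15
position: [0.5722, 0.0096, 0.0835]
tool_rot: [[0.993, -0.122, 0.002], [-0.122, -0.993, 0.001], [0.002, -0.001, -1.0]]
ft_force: [0.2, -0.7, 1.1]
opening: 0.6
```

```bash
python3 - <<'E'
from h import *
import cv2
go([.5697,.0087,.075],down(YAW))
E
```

```text
t 15.15 pos [0.5722 0.0096 0.0835] F [ 0.2 -0.7  1.1] op 0.6
shift mm [-2.4  1.3  8.5]
rotvec [-0.0014 -0.0021  0.0091]
```

Call:
move_arm(commands=[[[-3,1,9,0,0,0.009,60],[-1,0,0,0,0,0,60],[0,0,0,0,0,0,5],[0,0,0,0,0,0,5],[0,0,0,0,0,0,5],[0,0,0,0,0,0,5],[0,0,0,0,0,0,5],[0,0,0,0,0,0,5]]])

```text
time_s: 16.15
position: [0.5691, 0.0095, 0.0763]
tool_rot: [[0.991, -0.13, 0.005], [-0.13, -0.991, 0.002], [0.005, -0.002, -1.0]]
ft_force: [0.1, -0.8, -0.6]
opening: 0.196
```

```bash
python3 - <<'E'
from h import *
import cv2
go([.5697,.0087,.075],down(YAW))
for n in ("scene","top"):
  i=cams.get_image(n); p=proj(n,[.55,0,.05]).astype(int); a=i[p[1]-55:p[1]+55,p[0]-60:p[0]+60,::-1]
  cv2.imwrite(f"pics/d6{n}.png",cv2.resize(a,None,fx=5,fy=5,interpolation=cv2.INTER_CUBIC))
E
```

```text
t 16.15 pos [0.5691 0.0095 0.0763] F [ 0.1 -0.8 -0.6] op 0.196
shift mm [0.7 0.7 1.3]
rotvec [-0.0022 -0.0046  0.0007]
```

View pics/d6scene.png

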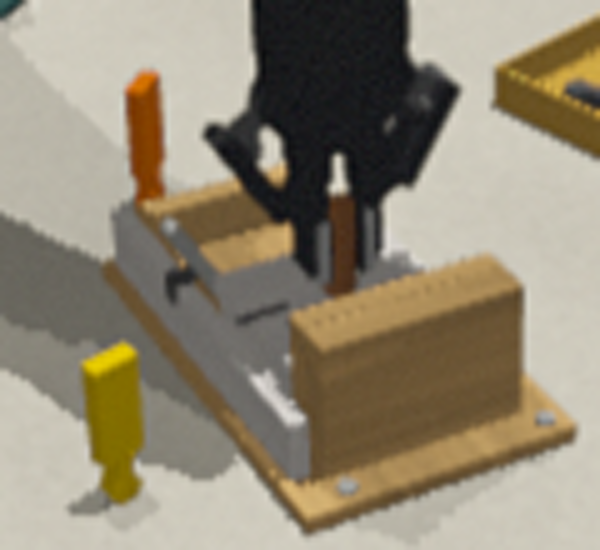

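View pics/d6top.png

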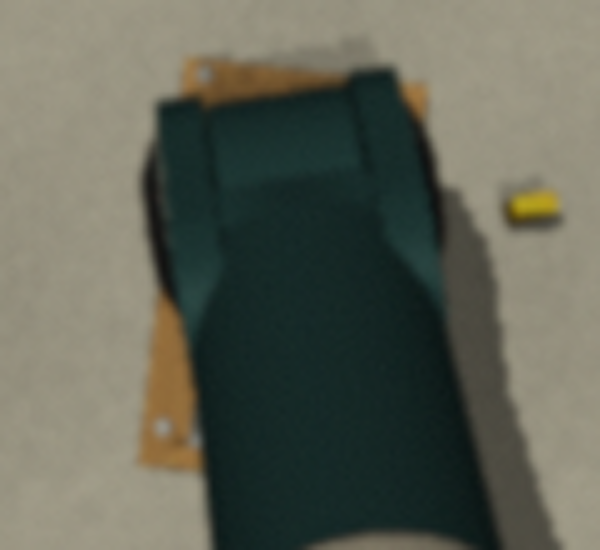

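The post is held (opening 0.196, about 17 mm). My two marker estimates disagree by about 8 mm, so I'll refine them from the first pictures.

```bash
python3 - <<'E'
from h import *
import cv2
c,s=np.cos(YAW),np.sin(YAW)
W=lambda x,y,z:np.array([V[0]+c*x-s*y,V[1]+s*x+c*y,z])
ims={n:cv2.cvtColor(cv2.imread(f"pics/{n}0.png"),cv2.COLOR_BGR2GRAY).astype(np.float32) for n in("top","scene")}
xs=np.arange(-.075,.02,.003)
for n in ims:
  # rectified patch at z=.0515 : cols vice x -0.08..0.03 , rows y -0.03..-0.085
  X,Y=np.meshgrid(np.arange(-.08,.03,.0005)[::-1],np.arange(-.03,-.085,-.0005))
  P=np.array([[proj(n,W(X[0,i],Y[j,0],.0515)) for i in range(X.shape[1])] for j in range(X.shape[0])],np.float32)
  r=cv2.remap(ims[n],P[...,0],P[...,1],cv2.INTER_CUBIC)
  r=cv2.resize(np.clip(r*1.2,0,255).astype(np.uint8)[:,::-1],None,fx=3.4,fy=3.4)
  for k in range(-80,31,10):
    u=int((k+80)*2*3.4); cv2.putText(r,str(k),(u,10),0,.35,255); cv2.line(r,(u,12),(u,20),255)
  for k in range(-80,-30,10):
    v=int((-30-k)*2*3.4); cv2.putText(r,str(k),(0,v),0,.35,255)
  cv2.imwrite(f"pics/r_{n}.png",r)
a=cv2.imread("pics/r_top.png");b=cv2.imread("pics/r_scene.png")
cv2.imwrite("pics/r.png",cv2.resize(np.vstack([a,b]),None,fx=.79,fy=.79))
E
```

```text
Traceback (most recent call last):
  File "h.py", line 4, in proj
    i=cams.camera_info(n); q=i["world_to_cam"][:3,:3]@np.asarray(p)+i["world_to_cam"][:3,3]
ValueError: time passes only in moves, steps and waits
```

```bash
sed -i 's/^from plant import cams$/from plant import cams as _c\nimport functools\nclass cams:\n    camera_info=functools.lru_cache(None)(lambda n:_c.camera_info(n))\n    get_image=staticmethod(_c.get_image)/' h.py; cat > r.py <<'E'
from h import *
import cv2,sys
cams.camera_info=staticmethod(cams.camera_info)
def rect(n,path,out):
  c,s=np.cos(YAW),np.sin(YAW)
  W=lambda x,y,z:np.array([V[0]+c*x-s*y,V[1]+s*x+c*y,z])
  im=cv2.cvtColor(cv2.imread(path),cv2.COLOR_BGR2GRAY).astype(np.float32)
  q=np.array([[-.08,-.03],[.03,-.03],[.03,-.085],[-.08,-.085]])
  src=np.array([proj(n,W(x,y,.0515)) for x,y in q],np.float32)
  dst=np.array([[(x+.08)*7000,(-.03-y)*7000] for x,y in q],np.float32)
  H=cv2.getPerspectiveTransform(src,dst)
  r=np.clip(cv2.warpPerspective(im,H,(770,300),flags=cv2.INTER_CUBIC)*1.2,0,255).astype(np.uint8)
  for k in range(-80,31,10):
    u=(k+80)*7; cv2.putText(r,str(k),(u,10),0,.35,255); cv2.line(r,(u,12),(u,20),255)
  for k in range(-80,-30,10): cv2.putText(r,str(k),(0,(-30-k)*7),0,.35,255)
  return r
if __name__=="__main__":
  cv2.imwrite("pics/r.png",np.vstack([rect("top","pics/top0.png",0),rect("scene","pics/scene0.png",0)]))
E
python3 r.py
```

View pics/r.png

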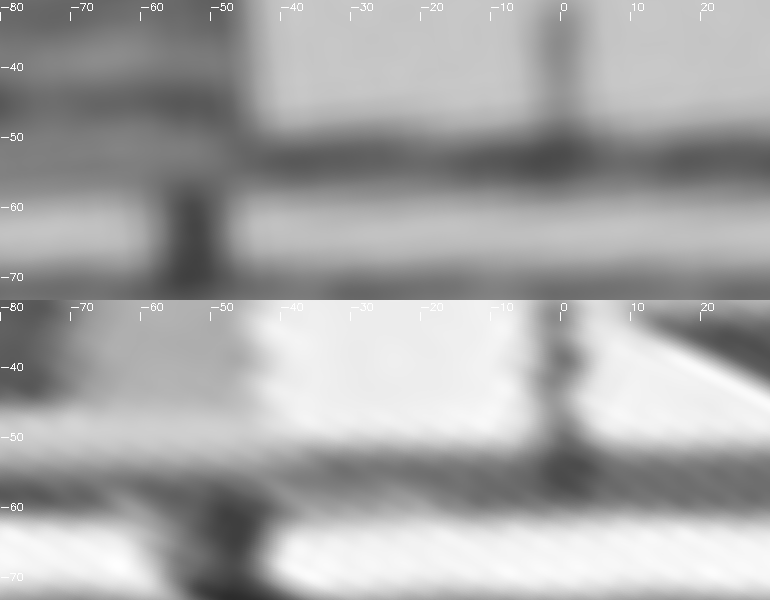

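From the top view the pointer is at x≈0 and the marker centre at x≈−52.4 mm in the vice frame. The scene view fits that once the clip's lit top is told apart from its dark end face, so I'll draw the slide 52 mm.

Call:
move_arm(commands=[[[-6,0,0,0,0,0,5],[-6,0,0,0,0,0,5],[-6,0,0,0,0,0,5],[-6,0,0,0,0,0,5],[-6,0,0,0,0,0,5]]])

```text
time_s: 16.88
position: [0.5421, 0.0131, 0.0763]
tool_rot: [[0.991, -0.131, 0.013], [-0.131, -0.991, 0.002], [0.013, -0.003, -1.0]]
ft_force: [9.0, 0.3, -8.9]
opening: 0.196
```

```bash
python3 - <<'E'
from h import *
go(np.array([.5691,.0095,.0763])-.052*np.array([np.cos(YAW),np.sin(YAW),0]),down(YAW))
E
```

```text
t 16.88 pos [0.5421 0.0131 0.0763] F [ 9.   0.3 -8.9] op 0.196
shift mm [-24.8   0.   -0.3]
rotvec [-0.0034 -0.013   0.0003]
```

Call:
move_arm(commands=[[[-6,0,0,0,-0.006,0,5],[-6,0,0,0,-0.006,0,5],[-6,0,0,0,-0.004,0,5],[-5,0,0,0,0,0,5],[-2,0,0,0,0,0,5],[0,0,0,0,0,0,5]]])

```text
time_s: 17.62
position: [0.5222, 0.0158, 0.0763]
tool_rot: [[0.991, -0.131, 0.011], [-0.131, -0.991, 0.004], [0.01, -0.005, -1.0]]
ft_force: [9.9, -0.1, -12.6]
opening: 0.192
```

```bash
python3 - <<'E'
from r import *
go(np.array([.5691,.0095,.0763])-.052*np.array([np.cos(YAW),np.sin(YAW),0]),down(YAW))
i=cams.get_image("scene"); cv2.imwrite("pics/s7.png",i[:,:,::-1])
a=i[145:255,205:325,::-1]
cv2.imwrite("pics/d7.png",cv2.resize(a,None,fx=5,fy=5,interpolation=cv2.INTER_CUBIC))
cv2.imwrite("pics/r7.png",rect("scene","pics/s7.png",0))
E
```

```text
t 17.62 pos [0.5222 0.0158 0.0763] F [  9.9  -0.1 -12.6] op 0.192
shift mm [-4.7  0.1 -0. ]
rotvec [-0.0052 -0.0104  0.    ]
```

View pics/d7.png

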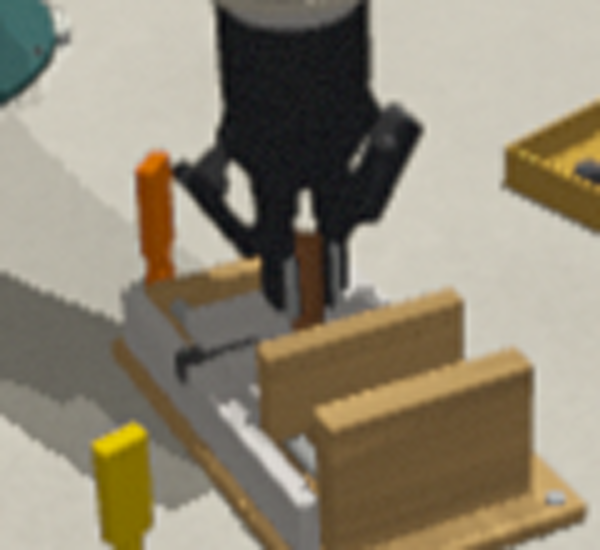

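View pics/r7.png

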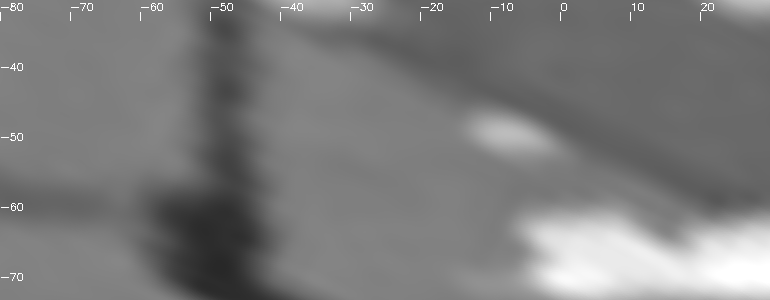

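The pointer is now at −47 mm and the clip's left edge at about −58, which puts its centre near −52.5. About 5 mm to go.

Call:
move_arm(commands=[[[-5,0,0,0,-0.005,0,5],[-2,0,0,0,0,0,5]]])

```text
time_s: 17.92
position: [0.5176, 0.0164, 0.0763]
tool_rot: [[0.991, -0.131, 0.011], [-0.131, -0.991, 0.005], [0.011, -0.006, -1.0]]
ft_force: [11.8, 0.7, -14.4]
opening: 0.196
```

```bash
python3 - <<'E'
from r import *
go(np.array([.5691,.0095,.0763])-.0522*np.array([np.cos(YAW),np.sin(YAW),0]),down(YAW))
E
```

```text
t 17.93 pos [0.5176 0.0164 0.0763] F [ 11.8   0.7 -14.4] op 0.196
shift mm [-0.2  0.1  0. ]
rotvec [-0.0059 -0.0105 -0.0002]
```

Call:
move_arm(commands=[[[-0.5,0,0,0,0,0,5],[-0.5,0,0,0,0,0,5],[-0.5,0,0,0,0,0,5],[-0.5,0,0,0,0,0,5]]])

```text
time_s: 18.42
position: [0.5192, 0.0162, 0.0763]
tool_rot: [[0.991, -0.132, 0.02], [-0.132, -0.991, 0.005], [0.019, -0.007, -1.0]]
ft_force: [10.4, -0.4, -12.1]
opening: 0.196
```

```bash
python3 - <<'E'
from r import *
import time
for k in range(4):
  i=cams.get_image("scene")
go(np.array([.5691,.0095,.0763])-.0522*np.array([np.cos(YAW),np.sin(YAW),0]),down(YAW))
print(np.abs(sensors.get_obs()["dq"]).max())
cv2.imwrite("pics/s8.png",i[:,:,::-1])
r=rect("scene","pics/s8.png",0); a=cv2.resize(i[175:235,215:325,::-1],(770,420),interpolation=cv2.INTER_CUBIC)
cv2.imwrite("pics/d8.png",np.vstack([cv2.resize(a,(770,300)),cv2.cvtColor(r,cv2.COLOR_GRAY2BGR)]))
E
```

```text
t 18.62 pos [0.5192 0.0162 0.0764] F [ 10.6  -0.4 -12.2] op 0.194
shift mm [-1.9  0.1  0. ]
rotvec [-0.0071 -0.019  -0.0004]
0.0015730343324751978
```

View pics/d8.png

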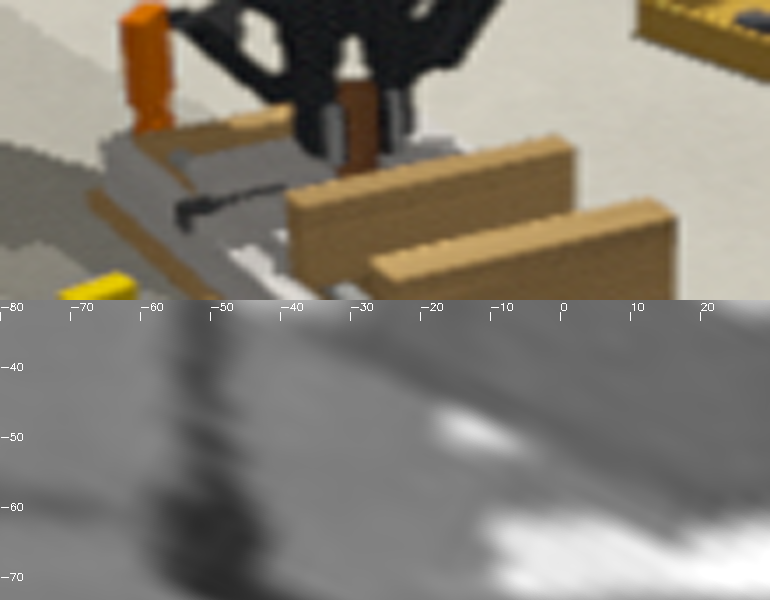

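Call:
move_arm(commands=[[[-2,0,0,0,-0.008,0,5],[-1,0,0,0,-0.004,0,5],[-1,0,0,0,-0.004,0,5],[-1,0,0,0,-0.004,0,5],[-1,0,0,0,-0.004,0,5],[-1,0,0,0,-0.004,0,5]]])

```text
time_s: 19.38
position: [0.5182, 0.0163, 0.0764]
tool_rot: [[0.991, -0.132, 0.005], [-0.132, -0.991, 0.008], [0.004, -0.009, -1.0]]
ft_force: [11.0, 0.6, -13.5]
opening: 0.193
```

```bash
python3 - <<'E'
from r import *
for k in range(12):
  i=cams.get_image("scene")
  if k%5==1: go(np.array([.5691,.0095,.0763])-.0522*np.array([np.cos(YAW),np.sin(YAW),0]),down(YAW))
j=np.hstack([i[175:235,215:305,::-1],i[165:225,300:390,::-1]])
cv2.imwrite("pics/s9.png",i[:,:,::-1])
r=rect("scene","pics/s9.png",0); a=cv2.resize(j,(770,257),interpolation=cv2.INTER_CUBIC)
cv2.imwrite("pics/d9.png",np.vstack([a,cv2.cvtColor(r,cv2.COLOR_GRAY2BGR)]))
E
```

```text
t 19.48 pos [0.5182 0.0163 0.0763] F [  9.9  -0.1 -13.6] op 0.194
shift mm [-0.8  0.   0. ]
rotvec [-0.0087 -0.004  -0.0006]
t 19.73 pos [0.5182 0.0163 0.0764] F [ 11.3  -0.4 -13.5] op 0.195
shift mm [-0.9  0.1  0.1]
rotvec [-0.0087 -0.0041 -0.0005]
t 19.98 pos [0.5182 0.0163 0.0763] F [  9.8  -0.6 -13.9] op 0.198
shift mm [-0.8  0.1  0. ]
rotvec [-0.0087 -0.004  -0.0005]
```

View pics/d9.png

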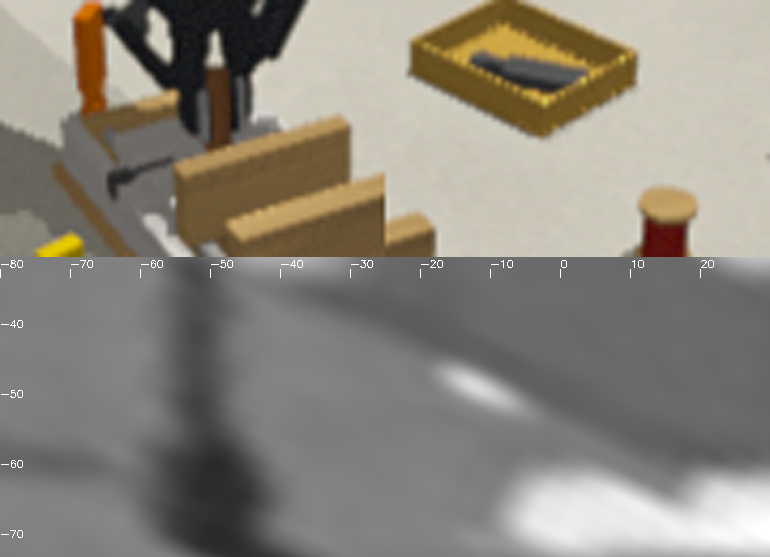

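The pointer sits at about −51.5 mm, pointing into the clip (centre about −52.4), and it stayed steady over 0.6 s with about 10 N along the slide. The key lies in the small tin, so I'm handing the job in.

```bash
python3 - <<'E'
from plant import workorder,sensors
print(workorder.finish_job())
o=sensors.get_obs(); print(o["time_s"],o["position"],o["ft_force"],o["opening"])
E
```

```text
the job is handed in; nothing more can be done
None
the job is handed in; nothing more can be done
```

I pulled the stop key up out of the vice and let it go in the smaller tin, where it lies flat. I then drew the slide out by its post to the marker clip and handed the job in at about 20 s, with the gripper still holding it.

**Last checks before hand-in**
- **Pointer:** it stands at about −51.5 mm along the vice. I put the clip's middle at about −52.4 mm, so it is roughly 1 mm off, against the 5 mm allowed.
- **Hold:** the arm kept still for 0.6 s with 10–11 N along the slide. It was also pushing about 13 N vertically on the post, well below the force limits.
- **Key and bystanders:** the last picture shows the key within the tin walls. I noticed no contact with the other things, but I did not measure their positions again afterwards.

**What disagreed or went wrong**
- **Clip position:** my first readings from the two cameras differed by about 6 mm. I took the difference to be the clip's dark end face in the scene view and used the top view. At the end the arm blocked the top view, so the final check is from the scene camera only.
- **Tilting the key:** the first tilt over the tin ran joint 7 to about −2.80, against a limit of −2.82. The next ran joint 6 towards its lower limit, so I tilted the key the other way; neither joint passed its range in any reading.
- **Final state:** no sensor reading was available after hand-in.

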